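# Shim the seized foot of a desktop engraver

### The job

The desktop engraver rocks because the levelling foot with the red pad has seized too high. Pack it up with red plates, laid flat one on another under that foot, until the yellow wedge can take up what is left, then slide the wedge in on top of them, its tip past the middle of the pad, until it is snug. Then press down firmly, with about 15 N, on the frame corner above that foot to prove that it no longer rocks, and let go, leaving the engraver where it stands and the other things on the bench undisturbed.

Things in the scene. Friction and masses are not known exactly. Their poses are not given: they have to be found in the camera images.
- engraver: desktop CNC engraver, about 4 kg, loose on the bench, standing level on three feet (3 to 7 N on the fourth corner tips it). Origin: on the bench amid its feet; own y from open front to gantry, z up. Frame of 20 mm bars, 260 (x) x 240 (y) mm, 45 to 65 mm above the bench; feet at x +-120, y +-110 mm; gantry to 300 mm high, at y > -55; motors stick out 40 mm at the back and at -x; front parts to 92 mm high at |x| < 70
- levelling_foot (a joint): how far the seized foot is screwed up, m: the height of the gap between its red pad and the bench while the engraver stands level (12 to 24 mm). Seized: it does not move
- raised_foot (a point): middle of the underside of the red pad of the seized foot (flat round pad 36 mm across, 8 mm thick, on an 8 mm stem), at own x +120, y -110 mm of the engraver; it can be reached along the engraver's own +y from the front, or from its +x side
- frame_corner (a point): top of the frame corner straight above the seized foot, 66 mm above the bench, a clear 20 mm wide bar top: the place to press
- flat1_center (a point): laser-cut red acrylic packing plate, 120 (own x) x 36 (own y) x 6 mm thick, 32 g, lying flat, all three alike; this point is its centre, 3 mm above its underside
- flat2_center (a point): laser-cut red acrylic packing plate, 120 (own x) x 36 (own y) x 6 mm thick, 32 g, lying flat, all three alike; this point is its centre, 3 mm above its underside
- flat3_center (a point): laser-cut red acrylic packing plate, 120 (own x) x 36 (own y) x 6 mm thick, 32 g, lying flat, all three alike; this point is its centre, 3 mm above its underside
- wedge_block (a point): 3D-printed yellow wedge, 140 (own x) x 36 (own y) mm, 45 g; this point: centre of its grip block (40 long, 36 wide, 16 mm high), 8 mm above its flat underside. The tip lies in own +x: from 20 mm ahead of this point the slope falls evenly over 100 mm from 14.5 mm to 2.5 mm thick at the tip. Its balance point is 87 mm behind the tip. Self-locking
- wedge_tip (a point): middle of the wedge's tip edge, at its underside; 120 mm ahead (own x) of the block's centre
- mat: teal cutting mat, fixed, 300 (x) x 450 (y) x 3 mm thick; origin at the centre of its underside. The plates and the wedge start lying on it, so their undersides are 3 mm above the bench
- scissors: bystander, not to be disturbed: scissors on the mat, 160 x 80 x 10 mm, origin at the middle of the underside
- battery_box: bystander, not to be disturbed: black battery holder on the mat, 64 x 34 x 20 mm, origin at the middle of the underside
- gear_motor: bystander, not to be disturbed: small yellow gear motor, 70 x 22 x 19 mm, origin at the middle of the underside
- tape_roll: bystander, not to be disturbed: blue tape roll, 68 mm across, 20 mm high, lying flat, origin at the middle of the underside
- rule: bystander, not to be disturbed: aluminium rule, 30 x 220 (own y) x 5 mm, origin at the middle of the underside
- phone: bystander, not to be disturbed: black phone, 74 x 150 (own y) x 9 mm, origin at the middle of the underside
- glue_gun: bystander, not to be disturbed: hot glue gun lying on its side, 160 x 130 x 32 mm, origin below its barrel
Things that resemble listed ones, but are neither listed nor needed, are in the scene too. Leave any grey look-alike of the part that bears flat1_center alone.

How it is judged:
On the way, in this order (a step that is already met when the one before it is completed fails the run):
1. at least one red plate lies flat under the raised foot, let go (((x of raised_foot in the frame of flat1_center between -0.06 and 0.06 m and y of raised_foot in the frame of flat1_center between -0.02 and 0.02 m and height (world z) of flat1_center below 0.02 m and contact force between the fingers and flat1 below 0.2 N) or (x of raised_foot in the frame of flat2_center between -0.06 and 0.06 m and y of raised_foot in the frame of flat2_center between -0.02 and 0.02 m and height (world z) of flat2_center below 0.02 m and contact force between the fingers and flat2 below 0.2 N) or (x of raised_foot in the frame of flat3_center between -0.06 and 0.06 m and y of raised_foot in the frame of flat3_center between -0.02 and 0.02 m and height (world z) of flat3_center below 0.02 m and contact force between the fingers and flat3 below 0.2 N))), for 0.2 s.
2. the yellow wedge lies between the foot and the plates and has been let go (x of raised_foot in the frame of wedge_tip between -0.11 and 0.01 m and y of raised_foot in the frame of wedge_tip between -0.022 and 0.022 m and ((x of raised_foot in the frame of flat1_center between -0.06 and 0.06 m and y of raised_foot in the frame of flat1_center between -0.02 and 0.02 m and height (world z) of flat1_center below 0.02 m and contact force between the fingers and flat1 below 0.2 N) or (x of raised_foot in the frame of flat2_center between -0.06 and 0.06 m and y of raised_foot in the frame of flat2_center between -0.02 and 0.02 m and height (world z) of flat2_center below 0.02 m and contact force between the fingers and flat2 below 0.2 N) or (x of raised_foot in the frame of flat3_center between -0.06 and 0.06 m and y of raised_foot in the frame of flat3_center between -0.02 and 0.02 m and height (world z) of flat3_center below 0.02 m and contact force between the fingers and flat3 below 0.2 N)) and contact force between the fingers and wedge below 0.2 N), for 0.2 s.
3. pressed down on the frame corner with more than 7 N, the foot bears on the wedge and the engraver stays level (within 0.012 rad, about 2 mm at the corner) (contact force between the fingers and engraver above 7 N and contact force between engraver and wedge above 3 N and angle between engraver's own z axis and vertical below 0.012 rad), for 0.1 s.
At the end, for the whole second after the job is handed in: The foot stands over at least one red plate (lying flat, no finger on it) and over the wedge, whose tip is past the pad's middle or at most 10 mm short of it; the engraver is level within 0.012 rad (2 mm at the corner), within 20 mm of where it stood, and engraver and wedge are at rest (x of raised_foot in the frame of wedge_tip between -0.11 and 0.01 m and y of raised_foot in the frame of wedge_tip between -0.022 and 0.022 m and ((x of raised_foot in the frame of flat1_center between -0.06 and 0.06 m and y of raised_foot in the frame of flat1_center between -0.02 and 0.02 m and height (world z) of flat1_center below 0.02 m and contact force between the fingers and flat1 below 0.2 N) or (x of raised_foot in the frame of flat2_center between -0.06 and 0.06 m and y of raised_foot in the frame of flat2_center between -0.02 and 0.02 m and height (world z) of flat2_center below 0.02 m and contact force between the fingers and flat2 below 0.2 N) or (x of raised_foot in the frame of flat3_center between -0.06 and 0.06 m and y of raised_foot in the frame of flat3_center between -0.02 and 0.02 m and height (world z) of flat3_center below 0.02 m and contact force between the fingers and flat3 below 0.2 N)) and angle between engraver's own z axis and vertical below 0.012 rad and distance of engraver from where it was at the start of the episode below 0.02 m and linear speed of each of engraver, wedge below 0.02 m/s); the robot touches nothing.
It fails at once if a bystander is pushed more than 30 mm away (distance of any of scissors, battery_box, gear_motor, tape_roll, rule, phone, glue_gun from where it was at the start of the episode above 0.03 m).
It fails at once if the engraver is shoved more than 30 mm along the bench (distance of engraver from where it was at the start of the episode above 0.03 m).
It also fails if it takes over 72 s, if anything falls off the work surface, if the arm or the gripper's body presses on something with over 40 N, if the wrist force passes 120 N, or if a joint passes its speed limit or range.

### The arm

A 6-joint arm with a two-finger parallel gripper is mounted at the origin on the work surface. World frame = base frame: x ahead of the robot, y to its left, z up, the work surface at z = 0. Lengths are in m, angles in rad, forces in N, time in s.
With the tool pointing down it reaches from about 0.425 to 0.925 m from the base axis. Payload 12.5 kg.
Tool frame: the origin (TCP) lies midway between the tips of the shut fingers; the grasp point (between the pads) lies 19 mm behind it (tcp_to_grasp is the distance from the TCP to the grasp point, in m); z points along the fingers, y is the line along which they close (so a half turn about z gives the same grasp; the last joint's range is limited). The gripper opens to 85 mm and grips with 20 to 120 N. Pads are 22 mm wide; open, the fingers measure 114 mm over their backs; the gripper's body (76 mm by 85 mm) begins 54 mm behind the grasp point. The pads swing forward as they close: fully open they stand 13 mm farther back than shut.
Start: joints at [1.135, 0.491, 1.559, -0, 1.092, -0.106], TCP at [0.202, 0.591, 0.231] pointing down, gripper open.
Joint ranges: [-3.1, 3.1], [-0.84, 2.19], [0.05, 2.79], [-1.13, 4.28], [0.06, 2.93], [-2.69, 2.69]. Speed limits (rad/s): [2.22, 2.22, 2.79, 3.14, 3.14, 3.14].

### API

Orientations are given as a unit quaternion [x, y, z, w].
In Python, from bench import * gives the robot as it stands.
- The arm moves only by the shell command python3 -m inch 'ROWS' [FORCE]. ROWS is JSON, a list that holds one entry, the list of rows, each a list of 7 numbers: the closure, from -1 (fully open) to 1 (shut), then the shift along the tool's x, y, z as a fraction of full scale, then the turn, a rotation vector about the tool's x, y, z as a fraction of full scale. A call has 1 to 12 rows; each row is the pose to reach, as a shift and turn from the pose commanded when the call began, along the tool's axes at that moment; what a row does not reach only later rows make up. Full scale, the value 1, is 10 cm for a shift and pi/2 rad for a turn. A row lasts 1/12 s, in which the tool goes at most 41.7 mm and 7.16 degrees, less where a joint would pass 70% of its speed; a pose out of reach is approached as far as the arm can. A call with a number of a shift or a turn outside -1 to 1 is refused whole. A call with a gripper value outside its range is refused whole. The fingers move at their own pace and stop on an object; FORCE is the grip in N (left out, the last holds). Time passes only in rows, so rows that repeat a pose let the fingers close. It gives the time, the measured TCP pose, the force, the opening and the grip force at its end, in the units of the state.
- observe(): the state, without advancing time (a new reading comes with each control period).
- get_image(name): name is "side" or "top" or "wrist"; returns a dict with "frame" (420x560x3 uint8, blue, green, red), "fov_y" (degrees; the focal length in pixels is half the picture's height over the tangent of half this angle, whatever the lens; pixels are square), "cx", "cy" (the principal point, pixels), "rvec" (rotation vector, rad) and "tvec" (3), from world to camera coordinates, as OpenCV has them; the wrist camera has in their place "hand_eye" (4x4, takes a point from camera to tool coordinates, whose origin is the TCP and whose axes are the flange's). Camera axes: x right, y down, z forward; pixel columns grow to the right and rows downward; lengths in m; the calibration is good to about 2 mm. A picture is of the moment at which its call begins: read the wrist's pose just before it. There is no depth.
- job_done(): hands the job in; it is judged then, once.
The state is a dict: "clock": time; "joint_positions": joint angles; "qd": joint speeds; "joint_efforts": joint torques, N m; "tool_pos": TCP position; "tool_rot": TCP orientation; "contact_force": force on the tool from outside, world axes, zero at the start; "ft_torque": the same for the moment, N m; "width": opening from 0.0 (shut) to 1.0 (fully open); "grip_force": force on a finger pad.
Only numpy, scipy, OpenCV 4.12 (cv2) and the standard library are available. Lean on these libraries where they do the work, as an engineer would, in place of code of your own. Each camera call takes 0.05 s, during which the arm holds its last target. There are 200 camera calls.

## Working session

There is one attempt and no reset: what is moved stays moved. The work goes in short steps, Python scripts to look and compute and a shell command to move; the robot and the scene stay as the last step left them, time stands still between calls to the robot, and variables do not carry over. Pictures are saved under pics/ and viewed, at most 10 in all, crops included, and the job is handed in when it is done.

```bash
ls; mkdir -p pics; python3 - <<'E'
from bench import *
import cv2,pickle
s=observe();print(s)
d={}
for n in ["top","side","wrist"]:
    g=get_image(n);d[n]=g;cv2.imwrite(f"pics/{n}0.png",g["frame"])
    print(n,{k:v for k,v in g.items() if k!="frame"})
pickle.dump((s,d),open("d0.pkl","wb"))
E
```

```text
pics
{'clock': 0.0, 'joint_positions': array([ 1.13537460e+00,  4.91576930e-01,  1.55942338e+00, -1.40731552e-05,
        1.09172940e+00, -1.05594426e-01]), 'qd': array([-0.00145353, -0.001017  ,  0.00061609, -0.00049072,  0.00057527,
        0.00146121]), 'joint_efforts': array([-3.95773877e-04, -6.18466544e+01, -2.61591196e+01, -1.11709671e-04,
        4.08971653e-03, -3.42436590e-05]), 'tool_pos': array([0.2023096 , 0.59111809, 0.23072593]), 'tool_rot': array([ 1.64163922e-01,  9.86432909e-01, -5.49520966e-04, -1.45906853e-04]), 'contact_force': array([ 0.57266565, -0.30700107,  0.94439107]), 'ft_torque': array([-0.04961872, -0.00775996,  0.00768212]), 'grip_force': 0.0, 'width': 0.998346233185485}
top {'fov_y': 57.65288385473912, 'cx': 277.76963196110296, 'cy': 210.63652898522997, 'rvec': array([ 2.15718955, -2.20484079,  0.12204798]), 'tvec': array([-0.15779125,  0.50979442,  1.22553293])}
side {'fov_y': 42.33531647309765, 'cx': 290.42944947885934, 'cy': 206.80882851607743, 'rvec': array([ 2.31490667, -0.272029  ,  0.09623791]), 'tvec': array([-0.54394412,  0.04709571,  1.53307537])}
wrist {'fov_y': 70.11375442245917, 'cx': 276.9940676035031, 'cy': 207.09693329789746, 'hand_eye': array([[-7.87225325e-04, -9.62817574e-01, -2.70151253e-01,
         6.72227327e-02],
       [ 9.99999559e-01, -6.19484579e-04, -7.06176024e-04,
        -4.33001252e-04],
       [ 5.12564151e-04, -2.70151690e-01,  9.62817637e-01,
        -1.43367017e-01],
       [ 0.00000000e+00,  0.00000000e+00,  0.00000000e+00,
         1.00000000e+00]])}
```

View pics/top0.png

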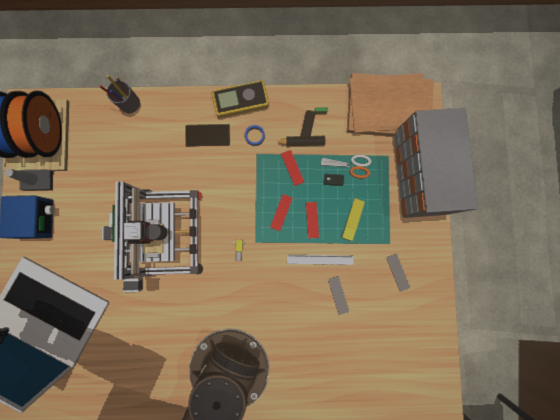

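View pics/side0.png

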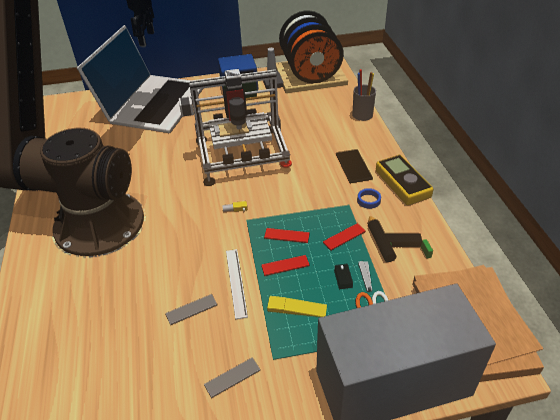

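The top view shows the engraver at (160,230) with its open front facing right and the red pad at (200,196). Red plate candidates are at (292,168), (282,213) and (312,220). The grey look-alikes at (339,296) and (398,272) must be left alone. The yellow wedge is at (354,220). Other yellow things, not wanted, are the gear motor (239,248) and the multimeter (241,98).

The side view shows the red pad at about (286,163).

```bash
cat > h.py <<'E'
import numpy as np,cv2,pickle
from scipy.spatial.transform import Rotation as R
def cam(g,s=None):
    f=g["frame"].shape[0]/2/np.tan(np.radians(g["fov_y"])/2)
    K=np.array([[f,0,g["cx"]],[0,f,g["cy"]],[0,0,1]])
    if "rvec" in g:
        Rm=cv2.Rodrigues(np.array(g["rvec"]))[0];return K,Rm,np.array(g["tvec"])
    T=np.eye(4);T[:3,:3]=R.from_quat(s["tool_rot"]).as_matrix();T[:3,3]=s["tool_pos"]
    W=np.linalg.inv(T@g["hand_eye"]);return K,W[:3,:3],W[:3,3]
def ray(c,p):
    K,Rm,t=c;p=np.atleast_2d(p).astype(float)
    d=np.c_[p,np.ones(len(p))]@np.linalg.inv(K).T@Rm
    return -Rm.T@t,d
def plane(c,p,z):
    o,d=ray(c,p);return o+d*((z-o[2])/d[:,2])[:,None]
def proj(c,P):
    K,Rm,t=c;q=(np.atleast_2d(P)@Rm.T+t)@K.T;return q[:,:2]/q[:,2:]
def tri(c1,p1,c2,p2):
    o1,d1=ray(c1,p1);o2,d2=ray(c2,p2);d1=d1[0];d2=d2[0]
    ab=np.linalg.lstsq(np.c_[d1,-d2],o2-o1,rcond=None)[0]
    a,b=o1+ab[0]*d1,o2+ab[1]*d2;return (a+b)/2,np.linalg.norm(a-b)
def blobs(img,col,amin=30):
    h=cv2.cvtColor(img,cv2.COLOR_BGR2HSV)
    m=((cv2.inRange(h,(0,150,80),(7,255,255))|cv2.inRange(h,(173,150,80),(180,255,255))) if col=="red" else cv2.inRange(h,(22,140,110),(33,255,255)))
    cs=cv2.findContours(m,cv2.RETR_EXTERNAL,cv2.CHAIN_APPROX_NONE)[0]
    return [c.reshape(-1,2) for c in cs if cv2.contourArea(c)>=amin]
def rect(P):
    (x,y),(a,b),th=cv2.minAreaRect((P[:,:2]*1000).astype(np.float32))
    if a<b:a,b,th=b,a,th+90
    return np.round([x,y,a,b,(th+90)%180-90],1)
E
python3 - <<'E'
from h import *
s,d=pickle.load(open("d0.pkl","rb"))
for n in ["top","side"]:
    c=cam(d[n])
    for col,z in(("red",.009),("yellow",.012)):
        for b in blobs(d[n]["frame"],col,8):
            print(n,col,b.mean(0).round(1),len(b),rect(plane(c,b,z)))
t=d["top"]["frame"];
a=cv2.resize(t[170:300,90:250],None,fx=4,fy=4,interpolation=cv2.INTER_CUBIC)
cv2.imwrite("pics/c1.png",a)
a=cv2.resize(d["side"]["frame"][125:200,180:310],None,fx=6,fy=6,interpolation=cv2.INTER_CUBIC)
cv2.imwrite("pics/c2.png",a)
E
```

```text
top red [311.9 219.5] 86 [ 475.7 -281.9  116.6   32.1    2.4]
top red [280.8 212.4] 80 [ 502.5 -179.8  116.4   32.2  -22.2]
top red [198.8 194.7] 15 [ 5.672e+02  9.140e+01  2.350e+01  6.600e+00 -2.000e-01]
top red [292.2 167.5] 78 [ 653.2 -220.9  117.3   33.8   21.7]
top yellow [238.7 244.8] 31 [398.6 -39.3  35.9  19.7  -1.3]
top yellow [352.8 219.2] 91 [ 473.7 -417.8  135.7   33.5  -20.6]
top yellow [248.2 103.5] 144 [870.7 -67.4 190.4  74.4 -56.2]
side red [284.8 264.8] 107 [ 478.9 -282.2  119.3   38.3    2.4]
side red [286.7 235. ] 103 [ 505.7 -179.4  119.6   38.9  -22. ]
side red [343.8 236.1] 85 [ 656.7 -220.5  120.3   37.5   21.5]
side red [285.5 163.6] 26 [572.6 122.   34.2  27.4   5.6]
side yellow [296.8 305.9] 135 [ 477.3 -416.8  142.1   39.1  -24.6]
side yellow [239.3 204.1] 35 [400.8 -29.8  37.6  24.6  -8.6]
side yellow [408.3 182.2] 183 [907.3 -30.4 193.9  90.4 -78.1]
```

View pics/c1.png

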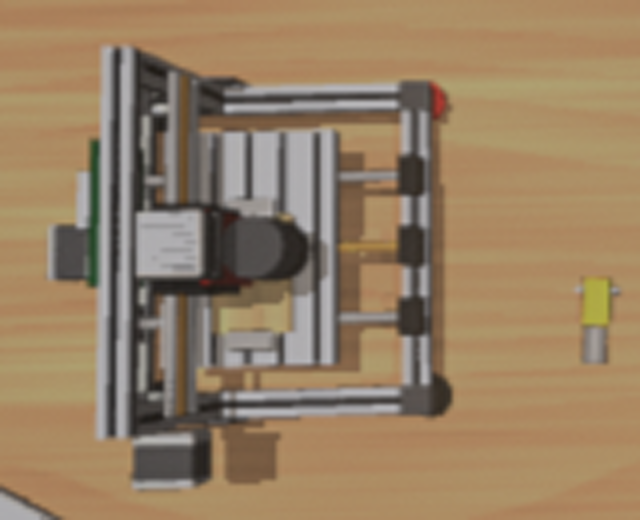

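View pics/c2.png

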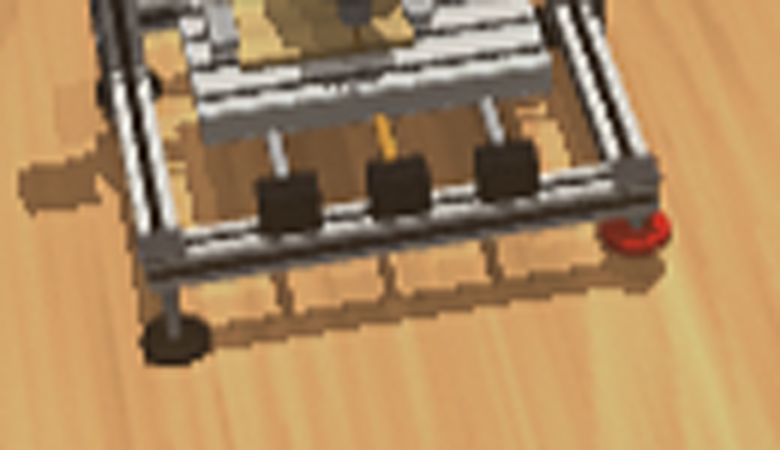

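The crops confirm the choice: the red pad under the front right corner at top px (199,195), and the frame corner top at about top (194,193.8) and side (286.2,152.5).

```bash
python3 - <<'E'
from h import *
s,d=pickle.load(open("d0.pkl","rb"))
ct,cs=cam(d["top"]),cam(d["side"])
A=plane(ct,[194,193.75],.066)[0];B=plane(ct,[194,269.25],.066)[0]
print("top corners",A,B,A-B)
print("side",plane(cs,[286.2,152.5],.066),plane(cs,[206.7,166.3],.066))
print(tri(ct,[194,193.75],cs,[286.2,152.5]))
th=np.linspace(0,6.28,200)
def ext(c,x,y,z0,z1):
    P=np.vstack([np.c_[x+.018*np.cos(th),y+.018*np.sin(th),0*th+z] for z in(z0,z1)])
    q=proj(c,P);return np.r_[q.min(0),q.max(0)].round(1)
for b in blobs(d["side"]["frame"],"red",8):
    if b[:,1].max()<180: print("red blob side",b.min(0),b.max(0))
for b in blobs(d["top"]["frame"],"red",8):
    if b[:,0].max()<210: print("red blob top",b.min(0),b.max(0))
for g in(.012,.016,.02,.024): print(g,ext(cs,A[0],A[1],g,g+.008),ext(ct,A[0],A[1],g,g+.008))
print("black",ext(cs,B[0],B[1],0,.008), "seen bottom ~",125+365/6)
E
```

```text
top corners [0.56181099 0.09647119 0.066     ] [0.32452766 0.09692944 0.066     ] [ 0.23728333 -0.00045824  0.        ]
side [[0.57041611 0.10460831 0.066     ]] [[0.32724214 0.09735549 0.066     ]]
(array([0.56449124, 0.09456714, 0.07381104]), np.float64(0.00758075662672591))
red blob side [280 160] [291 166]
red blob top [198 191] [200 198]
0.012 [278.5 162.7 290.2 172.1] [191.3 190.3 202.7 201.4]
0.016 [278.5 161.7 290.2 171.1] [191.1 190.1 202.5 201.3]
0.02 [278.5 160.7 290.2 170.1] [190.8 189.9 202.3 201.1]
0.024 [278.4 159.6 290.2 169. ] [190.6 189.7 202.1 201. ]
black [202.2 177.5 214.4 187.3] seen bottom ~ 185.83333333333334
```

```bash

python3 -m inch '[[[-1,0,0,-1,0,0,0.79],[-1,0,0,-1,0,0,0.79],[-1,0,0,-1,0,0,0.79],[-1,0,0,-1,0,0,0.79],[-1,0,0,-1,0,0,0.79],[-1,0,0,-1,0,0,0.79],[-1,0,0,-1,0,0,0.79],[-1,0,0,-1,0,0,0.79],[-1,0,0,-1,0,0,0.79],[-1,0,0,-1,0,0,0.79],[-1,0,0,-1,0,0,0.79]]]'
python3 -m inch '[[[-1,-1,0.7,-1,0,0,0],[-1,-1,0.7,-1,0,0,0],[-1,-1,0.7,-1,0,0,0],[-1,-1,0.7,-1,0,0,0]]]'
python3 -m inch '[[[-1,-1,0.7,0,0,0,0],[-1,-1,0.7,0,0,0,0],[-1,-1,0.7,0,0,0,0],[-1,-1,0.7,0,0,0,0]]]'
python3 -c "from bench import *;s=observe();print(s['joint_positions'],s['contact_force'],s['tool_rot'])"
```

```text
clock: 1.07
tool_pos: [0.2024, 0.5913, 0.3311]
tool_rot: [0.709, 0.705, -0.0, 0.0]
contact_force: [-0.2, 0.1, -0.7]
width: 1.001
grip_force: 0.0
clock: 1.4
tool_pos: [0.2732, 0.4898, 0.4332]
tool_rot: [0.705, 0.709, 0.001, 0.0]
contact_force: [-0.4, -0.1, -0.5]
width: 1.001
grip_force: 0.0
clock: 1.73
tool_pos: [0.3451, 0.3871, 0.4316]
tool_rot: [0.707, 0.707, 0.0, 0.001]
contact_force: [-0.5, -0.1, -0.4]
width: 1.002
grip_force: 0.0
[ 7.16014577e-01  1.89000454e-01  1.48755061e+00 -1.39686602e-03
  1.46472489e+00  7.15898051e-01] [-0.52517256 -0.13090305 -0.41649349] [7.07013188e-01 7.07200003e-01 1.09779694e-04 7.03832748e-04]
```

```bash

python3 -m inch '[[[-1,-1,0.7,0,0,0,0],[-1,-1,0.7,0,0,0,0],[-1,-1,0.7,0,0,0,0],[-1,-1,0.7,0,0,0,0]]]' >/dev/null
python3 -m inch '[[[-1,-1,0.7,0,0,0,0],[-1,-1,0.7,0,0,0,0],[-1,-1,0.7,0,0,0,0],[-1,-1,0.7,0,0,0,0]]]' >/dev/null
python3 -m inch '[[[-1,-1,0.7,0,0,0,0],[-1,-1,0.7,0,0,0,0],[-1,-1,0.7,0,0,0,0],[-1,-1,0.7,0,0,0,0]]]'
python3 -m inch '[[[-1,-1,0.1,1,0,0,0],[-1,-1,0.1,1,0,0,0],[-1,-1,0.1,1,0,0,0],[-1,-1,0.1,1,0,0,0]]]' >/dev/null
python3 -m inch '[[[-1,-1,0,1,0,0,0],[-1,-1,0,1,0,0,0],[-1,-1,0,1,0,0,0],[-1,-1,0,1,0,0,0]]]' >/dev/null
python3 -m inch '[[[-1,0.1,0,1,0,0.55,0],[-1,0.1,0,1,0,0.55,0],[-1,0.1,0,1,0,0.55,0],[-1,0.1,0,1,0,0.55,0],[-1,0.1,0,1,0,0.55,0],[-1,0.1,0,1,0,0.55,0],[-1,0.1,0,1,0,0.55,0],[-1,0.1,0,1,0,0.55,0],[-1,0.1,0,1,0,0.55,0]]]'
python3 - <<'E'
from bench import *
from h import *
s=observe();g=get_image("wrist");pickle.dump((s,g),open("w1.pkl","wb"));cv2.imwrite("pics/w1.png",g["frame"])
for b in blobs(g["frame"],"red",30):print(b.min(0),b.max(0),len(b))
E
```

```text
clock: 2.73
tool_pos: [0.5551, 0.0874, 0.4301]
tool_rot: [0.707, 0.707, -0.001, 0.0]
contact_force: [-0.4, 0.5, -0.1]
width: 0.998
grip_force: 0.0
clock: 4.15
tool_pos: [0.5625, -0.0987, 0.1305]
tool_rot: [0.642, 0.643, 0.295, -0.296]
contact_force: [0.3, -0.9, -0.6]
width: 0.996
grip_force: 0.0
[113 403] [125 419] 37
[265 130] [292 149] 75
```

View pics/w1.png

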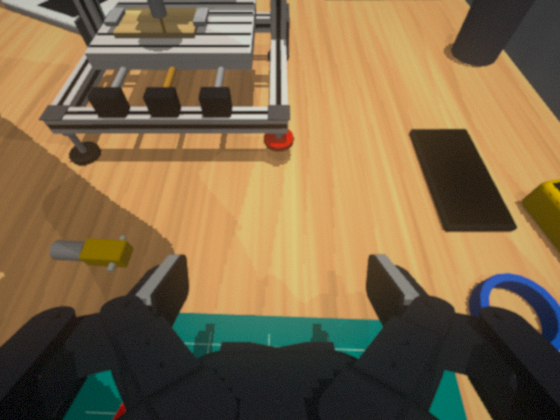

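The wrist view shows the red pad at (279,140) under the frame corner at (280,112), and the black foot at (85,153).

```bash
python3 - <<'E'
from h import *
from scipy.optimize import least_squares
s,d=pickle.load(open("d0.pkl","rb"));s1,g1=pickle.load(open("w1.pkl","rb"))
ct,cs,cw=cam(d["top"]),cam(d["side"]),cam(g1,s1)
th=np.linspace(0,6.28,300)
def ext(c,x,y,z):
    q=proj(c,np.vstack([np.c_[x+.018*np.cos(th),y+.018*np.sin(th),0*th+h] for h in(z,z+.008)]));return np.r_[q.min(0),q.max(0)]
def f(p):
    w=ext(cw,*p);e=ext(cs,*p);t=ext(ct,*p)
    return [w[0]-264.7,w[2]-292.3,w[3]-149.3,(e[0]-279.7),(e[2]-291.3),(e[3]-166.4),(t[2]-200.5)]
r=least_squares(f,[.565,.097,.018]);print(r.x.round(4),r.fun.round(1))
fw=lambda p:f(p)[:3];r=least_squares(lambda p:[f([p[0],p[1],z])[i] for i in(0,1,2)],[.565,.097]) if 0 else None
for y in(.09,.095,.1,.105):
    r=least_squares(lambda p:f([p[0],y,p[1]])[:3],[.565,.018]);print(y,r.x.round(4),r.fun.round(1))
# frame corner tops & black foot in wrist
print("corner wrist",plane(cw,[[280,107],[55,107]],.066), "bar front-bottom right corner",plane(cw,[[289,131]],.045))
print("black base y: bottom row 164 ->",plane(cw,[[85,163.5]],0))
k=proj(cw,[[.565,.097,.066],[.565,.097,.045]]);print(k)
E
```

```text
[0.5655 0.1026 0.0251] [-1.4  1.8 -0.1 -0.5 -0.4  1.  -0.4]
0.09 [0.5652 0.0372] [-2.4  2.4  0.3]
0.095 [0.5652 0.0322] [-2.1  2.1  0.3]
0.1 [0.5652 0.0272] [-1.8  1.8  0.2]
0.105 [0.5653 0.0221] [-1.5  1.5  0.2]
corner wrist [[0.56677569 0.10730993 0.066     ]
 [0.32249367 0.10753153 0.066     ]] bar front-bottom right corner [[0.57690657 0.09290447 0.045     ]]
black base y: bottom row 164 -> [[0.32772242 0.08525375 0.        ]]
[[278.38980481 113.25469776]
 [278.32772946 128.48864177]]
```

Pad at about (0.566, 0.103), gap about 22–24 mm, so two plates leave 10–12 mm for the wedge. Next I go to plate B and look closely.

```bash

python3 -m inch '[[[-0.4,0.76,0,-0.65,0,-0.55,0],[-0.4,0.76,0,-0.65,0,-0.55,0],[-0.4,0.76,0,-0.65,0,-0.55,0],[-0.4,0.76,0,-0.65,0,-0.55,0],[-0.4,0.76,0,-0.65,0,-0.55,0],[-0.4,0.76,0,-0.65,0,-0.55,0],[-0.4,0.76,0,-0.65,0,-0.55,0],[-0.4,0.76,0,-0.65,0,-0.55,0]]]' >/dev/null
python3 -m inch '[[[-0.4,-0.65,-0.98,0,0,0,0.62],[-0.4,-0.65,-0.98,0,0,0,0.62],[-0.4,-0.65,-0.98,0,0,0,0.62],[-0.4,-0.65,-0.98,0,0,0,0.62],[-0.4,-0.65,-0.98,0,0,0,0.62],[-0.4,-0.65,-0.98,0,0,0,0.62],[-0.4,-0.65,-0.98,0,0,0,0.62],[-0.4,-0.65,-0.98,0,0,0,0.62],[-0.4,-0.65,-0.98,0,0,0,0.62]]]'
python3 -m inch '[[[-0.4,0,0,0.9,0,0,0.62],[-0.4,0,0,0.9,0,0,0.62],[-0.4,0,0,0.9,0,0,0.62],[-0.4,0,0,0.9,0,0,0.62],[-0.4,0,0,0.9,0,0,0.62],[-0.4,0,0,0.9,0,0,0.62],[-0.4,0,0,0.9,0,0,0.62],[-0.4,0,0,0.9,0,0,0.62],[-0.4,0,0,0.9,0,0,0.62],[-0.4,0,0,0.9,0,0,0.62]]]'
cat >> h.py <<'E'
def look(col,z,name=None,amin=400):
    from bench import observe,get_image
    s=observe();g=get_image("wrist")
    if name: cv2.imwrite("pics/"+name,g["frame"])
    c=cam(g,s);M=R.from_quat(s["tool_rot"]).as_matrix()
    print("tcp",s["tool_pos"].round(4),"psi",np.degrees(np.arctan2(M[1,0],M[0,0])).round(2),"zax",M[:,2].round(3),"F",s["contact_force"].round(1),"w",round(s["width"]*85,1))
    for b in blobs(g["frame"],col,amin):
        edge=b[:,0].min()<2 or b[:,1].min()<2 or b[:,0].max()>557 or b[:,1].max()>417
        print(col,b.mean(0).round(),"EDGE" if edge else "",rect(plane(c,b,z)))
    return s,g,c
E
python3 -c "
from h import *
look('red',.009,'w2.png')"
```

```text
clock: 5.62
tool_pos: [0.4647, -0.1632, 0.2322]
tool_rot: [0.956, 0.292, 0.001, 0.0]
contact_force: [-0.7, 0.4, 0.2]
width: 0.7
grip_force: 0.0
clock: 6.45
tool_pos: [0.4647, -0.1635, 0.1418]
tool_rot: [0.983, -0.184, 0.001, -0.0]
contact_force: [0.2, -0.8, -0.6]
width: 0.701
grip_force: 0.0
tcp [ 0.4647 -0.1635  0.1418] psi -21.25 zax [ 0.001  0.    -1.   ] F [ 0.2 -0.8 -0.6] w 59.6
red [278. 149.]  [ 504.1 -180.4  119.2   35.   -22.2]
red [394. 136.]  [ 477.2 -282.9  119.2   36.2    2.2]
red [294.   9.] EDGE [ 602.9 -232.9   45.8   22.2   68.7]
```

View pics/w2.png

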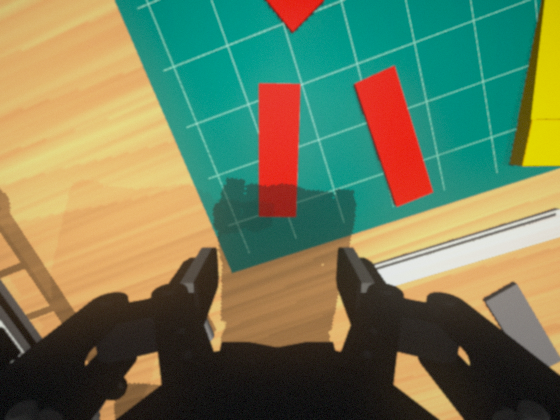

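The view shows plate B at (278,149) aligned with the fingers. Plate A is at (394,136) and clear.

```bash

python3 -m inch '[[[-0.4,0,0.01,1,0,0,0.01],[-0.4,0,0.01,1,0,0,0.01],[-0.4,0,0.01,1,0,0,0.01],[-0.4,0,0.01,1,0,0,0.01]]]' >/dev/null
python3 -m inch '[[[-0.4,0,0,0.3,0,0,0],[-0.4,0,0,0.4,0,0,0],[-0.4,0,0,0.41,0,0,0],[-0.4,0,0,0.41,0,0,0]]]' 
python3 -m inch '[[[0.4,0,0,0,0,0,0],[0.4,0,0,0,0,0,0],[0.4,0,0,0,0,0,0],[0.4,0,0,0,0,0,0],[0.4,0,0,0,0,0,0],[0.4,0,0,0,0,0,0]]]' 40
```

```text
clock: 7.17
tool_pos: [0.4643, -0.1647, 0.0009]
tool_rot: [0.981, -0.194, -0.0, -0.0]
contact_force: [-0.3, -1.1, 0.0]
width: 0.701
grip_force: 0.0
clock: 7.67
tool_pos: [0.4649, -0.1651, 0.0022]
tool_rot: [0.981, -0.195, 0.002, 0.0]
contact_force: [-2.0, -0.0, 13.4]
width: 0.404
grip_force: 46.3
```

```bash

python3 -m inch '[[[0.4,0,0,-0.9,0,0,0],[0.4,0,0,-0.9,0,0,0],[0.4,0,0,-0.9,0,0,0],[0.4,0,0,-0.9,0,0,0]]]' 
python3 -m inch '[[[0.4,0.24,-0.77,0,0,0,-0.62],[0.4,0.24,-0.77,0,0,0,-0.62],[0.4,0.24,-0.77,0,0,0,-0.62],[0.4,0.24,-0.77,0,0,0,-0.62],[0.4,0.24,-0.77,0,0,0,-0.62],[0.4,0.24,-0.77,0,0,0,-0.62],[0.4,0.24,-0.77,0,0,0,-0.62],[0.4,0.24,-0.77,0,0,0,-0.62],[0.4,0.24,-0.77,0,0,0,-0.62]]]' >/dev/null
python3 -m inch '[[[0.4,0.77,-0.24,0,0,0,-0.627],[0.4,0.77,-0.24,0,0,0,-0.627],[0.4,0.77,-0.24,0,0,0,-0.627],[0.4,0.77,-0.24,0,0,0,-0.627],[0.4,0.77,-0.24,0,0,0,-0.627],[0.4,0.77,-0.24,0,0,0,-0.627],[0.4,0.77,-0.24,0,0,0,-0.627],[0.4,0.77,-0.24,0,0,0,-0.627],[0.4,0.77,-0.24,0,0,0,-0.627],[0.4,0.77,-0.24,0,0,0,-0.627]]]' 
python3 -c "
from h import *
s,g,c=look('red',.09,'w3.png',100)
for b in blobs(g['frame'],'red',100): print(b.min(0),b.max(0),'z.026',rect(plane(c,b,.026)))"
```

```text
clock: 8.0
tool_pos: [0.4653, -0.1652, 0.0937]
tool_rot: [0.981, -0.195, 0.003, 0.001]
contact_force: [0.8, -0.0, -0.1]
width: 0.404
grip_force: 40.9
clock: 9.58
tool_pos: [0.5667, -0.0403, 0.0899]
tool_rot: [0.711, 0.703, -0.0, -0.0]
contact_force: [-0.7, 0.9, -0.6]
width: 0.401
grip_force: 40.9
tcp [ 0.5667 -0.0403  0.0899] psi 89.4 zax [-0.001  0.    -1.   ] F [-0.7  0.9 -0.6] w 34.1
red [401. 384.]  [ 641.2 -123.2   29.7    8.5  -42. ]
red [275. 165.]  [567.4  -1.  125.4  37.8  89.9]
red [272.  13.] EDGE [566.5  70.4  23.5  10.5   6.8]
[382 370] [420 399] z.026 [ 673.7 -190.4   43.    12.4  -42. ]
[231  40] [316 297] z.026 [567.  -13.6 181.4  54.6  89.9]
[242   0] [298  31] z.026 [565.6  89.6  34.   15.2   6.8]
```

View pics/w3.png

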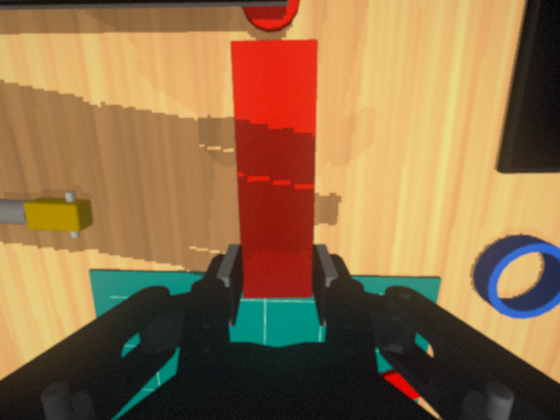

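The view shows the plate gripped straight at (275,165), pointing at the red pad at (271,13).

```bash

python3 -m inch '[[[0.4,0,0,0.4,0,0,0],[0.4,0,0,0.75,0,0,0],[0.4,0,0,0.85,0,0,0],[0.4,0,0,0.85,0,0,0],[0.4,0,0,0.85,0,0,0]]]' 
python3 -m inch '[[[0.4,0.2,-0.01,0,0,0,0],[0.4,0.4,-0.01,0,0,0,0],[0.4,0.6,-0.01,0,0,0,0],[0.4,0.74,-0.01,0,0,0,0],[0.4,0.74,-0.01,0.02,0,0,0],[0.4,0.74,-0.01,0.045,0,0,0],[0.4,0.74,-0.01,0.045,0,0,0],[0.4,0.74,-0.01,0.045,0,0,0]]]' 
python3 -m inch '[[[-0.3,0,0,0,0,0,0],[-0.3,0,0,0,0,0,0],[-0.3,0,0,0,0,0,0],[-0.3,0,0,0,0,0,0],[-0.3,0,0,0,0,0,0]]]' 
python3 -m inch '[[[-0.4,-0.3,0,-0.5,0,0,0],[-0.4,-0.6,0,-1,0,0,0],[-0.4,-0.6,0,-1,0,0,0],[-0.4,-0.6,0,-1,0,0,0],[-0.4,-0.6,0,-1,0,0,0]]]' 
python3 -c "
from h import *
look('red',.006,None,100)"
```

```text
clock: 10.05
tool_pos: [0.567, -0.0403, 0.0057]
tool_rot: [0.709, 0.705, -0.0, -0.0]
contact_force: [1.4, 0.3, -0.6]
width: 0.4
grip_force: 40.9
clock: 10.72
tool_pos: [0.5664, 0.0329, 0.001]
tool_rot: [0.709, 0.705, 0.0, 0.0]
contact_force: [-0.1, -0.0, -0.1]
width: 0.404
grip_force: 40.9
clock: 11.13
tool_pos: [0.5662, 0.0335, 0.0008]
tool_rot: [0.709, 0.705, 0.0, -0.0]
contact_force: [-0.0, 0.1, -0.6]
width: 0.65
grip_force: 0.0
clock: 11.55
tool_pos: [0.5665, -0.0272, 0.1022]
tool_rot: [0.709, 0.705, 0.001, 0.001]
contact_force: [-0.3, 0.2, -1.1]
width: 0.697
grip_force: 0.0
tcp [ 0.5665 -0.0272  0.1022] psi 89.65 zax [ 0.003 -0.    -1.   ] F [-0.3  0.2 -1.1] w 59.3
red [411. 379.]  [ 697.5 -208.    40.1   30.6  -68.5]
red [279.  82.] EDGE [565.8  68.1 109.1  36.6 -89.3]
```

```bash

python3 -m inch '[[[-0.4,-0.86,-0.44,0,0,0,0],[-0.4,-0.86,-0.44,0,0,0,0],[-0.4,-0.86,-0.44,0,0,0,0],[-0.4,-0.86,-0.44,0,0,0,0]]]'  >/dev/null
python3 -m inch '[[[-0.4,-0.86,-0.44,-0.3,0,0,0],[-0.4,-0.86,-0.44,-0.3,0,0,0],[-0.4,-0.86,-0.44,-0.3,0,0,0],[-0.4,-0.86,-0.44,-0.3,0,0,0]]]'  >/dev/null
python3 -m inch '[[[-0.4,-0.86,-0.44,0,0,0,0.96],[-0.4,-0.86,-0.44,0,0,0,0.96],[-0.4,-0.86,-0.44,0,0,0,0.96],[-0.4,-0.86,-0.44,0,0,0,0.96],[-0.4,-0.86,-0.44,0,0,0,0.96],[-0.4,-0.86,-0.44,0,0,0,0.96],[-0.4,-0.86,-0.44,0,0,0,0.96],[-0.4,-0.86,-0.44,0,0,0,0.96],[-0.4,-0.86,-0.44,0,0,0,0.96],[-0.4,-0.86,-0.44,0,0,0,0.96],[-0.4,-0.86,-0.44,0,0,0,0.96],[-0.4,-0.86,-0.44,0,0,0,0.96]]]'  
python3 -c "
from h import *
s,g,c=look('red',.009,None,300)
for z in (.003,.012):
  for b in blobs(g['frame'],'yellow',300): print('yel',z,b.min(0),b.max(0),rect(plane(c,b,z)))
pickle.dump((s,g),open('w4.pkl','wb'))"
```

```text
clock: 13.27
tool_pos: [0.4338, -0.282, 0.1297]
tool_rot: [1.0, 0.031, -0.001, -0.001]
contact_force: [-0.2, -0.2, -0.5]
width: 0.695
grip_force: 0.0
tcp [ 0.4338 -0.282   0.1297] psi 3.52 zax [-0.001  0.001 -1.   ] F [-0.2 -0.2 -0.5] w 59.1
red [281. 149.]  [ 477.3 -283.6  119.3   34.9    2.6]
yel 0.003 [  0 202] [ 31 247] [393.4 -35.2  49.3  28.9 -10.6]
yel 0.003 [382  80] [496 243] [ 472.8 -425.2  144.8   41.3  -18.6]
yel 0.012 [  0 202] [ 31 247] [397.1 -43.4  47.7  28.  -10.6]
yel 0.012 [382  80] [496 243] [ 473.8 -420.3  140.    39.9  -18.6]
```

```bash

python3 -m inch '[[[-0.4,0,0.033,0.5,0,0,0.012],[-0.4,0,0.033,1,0,0,0.012],[-0.4,0,0.033,1,0,0,0.012],[-0.4,0,0.033,1,0,0,0.012]]]' >/dev/null
python3 -m inch '[[[-0.4,0,0,0.2,0,0,0],[-0.4,0,0,0.27,0,0,0],[-0.4,0,0,0.27,0,0,0]]]' 
python3 -m inch '[[[0.4,0,0,0,0,0,0],[0.4,0,0,0,0,0,0],[0.4,0,0,0,0,0,0],[0.4,0,0,0,0,0,0],[0.4,0,0,0,0,0,0],[0.4,0,0,0,0,0,0]]]' 40
python3 -m inch '[[[0.4,0,0,-0.5,0,0,0],[0.4,0,0,-0.9,0,0,0],[0.4,0,0,-0.9,0,0,0],[0.4,0,0,-0.9,0,0,0],[0.4,0,0,-0.9,0,0,0]]]' 
python3 -c "
from h import *
look('red',.097,None,300)"
```

```text
clock: 13.9
tool_pos: [0.4331, -0.2862, 0.0031]
tool_rot: [1.0, 0.025, -0.001, -0.001]
contact_force: [-0.9, 0.6, -0.1]
width: 0.698
grip_force: 0.0
clock: 14.4
tool_pos: [0.4335, -0.2872, 0.0052]
tool_rot: [1.0, 0.024, 0.001, 0.001]
contact_force: [0.2, 1.9, 6.6]
width: 0.396
grip_force: 39.6
clock: 14.82
tool_pos: [0.433, -0.287, 0.0943]
tool_rot: [1.0, 0.024, 0.001, 0.001]
contact_force: [-1.2, -0.3, -0.5]
width: 0.399
grip_force: 39.9
tcp [ 0.433  -0.287   0.0943] psi 2.72 zax [ 0.001 -0.001 -1.   ] F [-1.2 -0.3 -0.5] w 33.9
red [274. 161.]  [ 476.8 -284.5  120.8   36.4    4.3]
```

```bash

python3 -m inch '[[[0.4,0.48,-0.8,0,0,0,0],[0.4,0.48,-0.8,0,0,0,0],[0.4,0.48,-0.8,0,0,0,0],[0.4,0.48,-0.8,0,0,0,0]]]' >/dev/null
python3 -m inch '[[[0.4,0.48,-0.8,0,0,0,0],[0.4,0.48,-0.8,0,0,0,0],[0.4,0.48,-0.8,0,0,0,0],[0.4,0.48,-0.8,0,0,0,0]]]' >/dev/null
python3 -m inch '[[[0.4,0.48,-0.8,0,0,0,-0.96],[0.4,0.48,-0.8,0,0,0,-0.96],[0.4,0.48,-0.8,0,0,0,-0.96],[0.4,0.48,-0.8,0,0,0,-0.96],[0.4,0.48,-0.8,0,0,0,-0.96],[0.4,0.48,-0.8,0,0,0,-0.96],[0.4,0.48,-0.8,0,0,0,-0.96],[0.4,0.48,-0.8,0,0,0,-0.96],[0.4,0.48,-0.8,0,0,0,-0.96],[0.4,0.48,-0.8,0,0,0,-0.96],[0.4,0.48,-0.8,0,0,0,-0.96],[0.4,0.48,-0.8,0,0,0,-0.96]]]'
python3 -c "
from h import *
s,g,c=look('red',.097,None,100)
cv2.imwrite('pics/w5.png',g['frame'])"
```

```text
clock: 16.53
tool_pos: [0.5648, -0.0424, 0.093]
tool_rot: [0.714, 0.701, -0.0, -0.001]
contact_force: [0.4, -0.3, -0.2]
width: 0.398
grip_force: 40.0
tcp [ 0.5648 -0.0424  0.093 ] psi 88.94 zax [-0.001  0.    -1.   ] F [ 0.4 -0.3 -0.2] w 33.9
red [397. 381.]  [ 634.5 -119.7   27.9    8.3  -42.2]
red [274. 144.] EDGE [565.2   6.8 132.5  35.6 -89.8]
```

```bash

python3 -m inch '[[[0.4,0,0,0.4,0,0,0],[0.4,0,0,0.7,0,0,0],[0.4,0,0,0.8,0,0,0],[0.4,0,0,0.8,0,0,0],[0.4,0,0,0.8,0,0,0]]]' 
python3 -m inch '[[[0.4,0.2,0,0,0,0,0],[0.4,0.4,0,0,0,0,0],[0.4,0.6,0,0,0,0,0],[0.4,0.735,0,0,0,0,0],[0.4,0.735,0,0,0,0,0],[0.4,0.735,0,0.02,0,0,0],[0.4,0.735,0,0.04,0,0,0],[0.4,0.735,0,0.04,0,0,0]]]' 
python3 -m inch '[[[-0.3,0,0,0,0,0,0],[-0.3,0,0,0,0,0,0],[-0.3,0,0,0,0,0,0],[-0.3,0,0,0,0,0,0],[-0.3,0,0,0,0,0,0]]]' 
python3 -m inch '[[[-0.4,-0.3,0,-0.5,0,0,0],[-0.4,-0.7,0,-1,0,0,0],[-0.4,-0.7,0,-1,0,0,0],[-0.4,-0.7,0,-1,0,0,0],[-0.4,-0.7,0,-1,0,0,0]]]' 
python3 -c "
from h import *
look('red',.012,'w6.png',100)"
```

```text
clock: 17.0
tool_pos: [0.5654, -0.0412, 0.0139]
tool_rot: [0.716, 0.698, -0.0, -0.0]
contact_force: [-0.6, 0.3, 0.3]
width: 0.4
grip_force: 40.0
clock: 17.67
tool_pos: [0.5672, 0.0322, 0.0097]
tool_rot: [0.716, 0.698, 0.0, -0.0]
contact_force: [-0.2, -0.2, -0.7]
width: 0.396
grip_force: 40.0
clock: 18.08
tool_pos: [0.5672, 0.0329, 0.0098]
tool_rot: [0.715, 0.699, 0.0, -0.0]
contact_force: [0.4, 0.3, 0.4]
width: 0.648
grip_force: 0.0
clock: 18.5
tool_pos: [0.5661, -0.038, 0.1113]
tool_rot: [0.716, 0.698, 0.001, 0.001]
contact_force: [1.3, -0.0, -0.4]
width: 0.698
grip_force: 0.0
tcp [ 0.5661 -0.038   0.1113] psi 88.54 zax [ 0.003 -0.    -1.   ] F [ 1.3 -0.  -0.4] w 59.3
red [406. 368.]  [ 696.  -208.3   39.    33.4   89.9]
red [276.  73.] EDGE [567.4  63.3  98.2  38.2 -88.2]
```

View pics/w6.png

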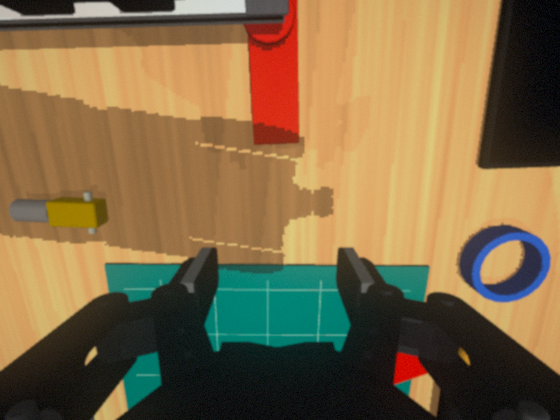

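The stack lies straight under the pad, with its near end at (276,140) and the pad at (271,20). Now the wedge.

```bash

python3 -m inch '[[[-0.4,-0.915,-0.32,-0.3,0,0,0],[-0.4,-0.915,-0.32,-0.3,0,0,0],[-0.4,-0.915,-0.32,-0.3,0,0,0],[-0.4,-0.915,-0.32,-0.3,0,0,0]]]'  >/dev/null
python3 -m inch '[[[-0.4,-0.915,-0.32,0,0,0,0],[-0.4,-0.915,-0.32,0,0,0,0],[-0.4,-0.915,-0.32,0,0,0,0],[-0.4,-0.915,-0.32,0,0,0,0]]]'  >/dev/null
python3 -m inch '[[[-0.4,-0.915,-0.32,0,0,0,0],[-0.4,-0.915,-0.32,0,0,0,0],[-0.4,-0.915,-0.32,0,0,0,0],[-0.4,-0.915,-0.32,0,0,0,0]]]'  >/dev/null
python3 -m inch '[[[-0.4,-0.915,-0.32,0,0,0,0.93],[-0.4,-0.915,-0.32,0,0,0,0.93],[-0.4,-0.915,-0.32,0,0,0,0.93],[-0.4,-0.915,-0.32,0,0,0,0.93],[-0.4,-0.915,-0.32,0,0,0,0.93],[-0.4,-0.915,-0.32,0,0,0,0.93],[-0.4,-0.915,-0.32,0,0,0,0.93],[-0.4,-0.915,-0.32,0,0,0,0.93],[-0.4,-0.915,-0.32,0,0,0,0.93],[-0.4,-0.915,-0.32,0,0,0,0.93],[-0.4,-0.915,-0.32,0,0,0,0.93],[-0.4,-0.915,-0.32,0,0,0,0.93]]]'  >/dev/null
python3 -m inch '[[[-0.4,0,0,0,0,0,0.287],[-0.4,0,0,0,0,0,0.287],[-0.4,0,0,0,0,0,0.287],[-0.4,0,0,0,0,0,0.287],[-0.4,0,0,0,0,0,0.287]]]'
python3 -c "
from h import *
s,g,c=look('yellow',.003,'w7.png',300)
for b in blobs(g['frame'],'yellow',300): print(b.min(0),b.max(0),rect(plane(c,b,.019)))"
```

```text
clock: 20.97
tool_pos: [0.4302, -0.3976, 0.139]
tool_rot: [0.983, -0.182, -0.001, -0.001]
contact_force: [-0.1, -0.1, 0.4]
width: 0.701
grip_force: 0.0
tcp [ 0.4302 -0.3976  0.139 ] psi -20.98 zax [-0.001  0.002 -1.   ] F [-0.1 -0.1  0.4] w 59.6
yellow [281. 141.]  [ 473.5 -419.4  144.6   38.2  -21. ]
[261  61] [302 222] [ 474.8 -419.6  136.3   36.   -21. ]
```

View pics/w7.png

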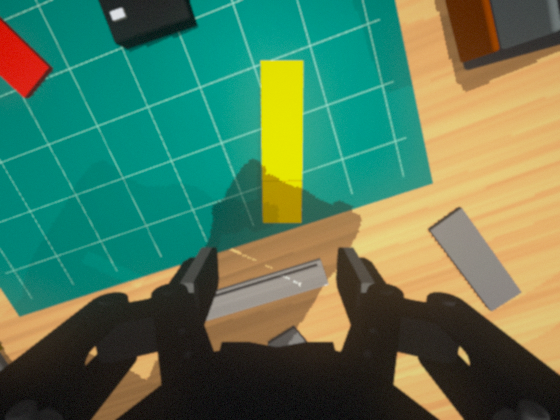

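The view shows the wedge at (281,141) in line with the fingers, its block at about (282,200) and its tip at (281,61). The rule is clear of the fingers.

```bash

python3 -m inch '[[[-0.4,0.01,0.047,0.5,0,0,0],[-0.4,0.01,0.047,0.9,0,0,0],[-0.4,0.01,0.047,1,0,0,0],[-0.4,0.01,0.047,1,0,0,0]]]' >/dev/null
python3 -m inch '[[[-0.4,0,0,0.2,0,0,0],[-0.4,0,0,0.32,0,0,0],[-0.4,0,0,0.33,0,0,0],[-0.4,0,0,0.33,0,0,0]]]' 
python3 -m inch '[[[0.4,0,0,0,0,0,0],[0.4,0,0,0,0,0,0],[0.4,0,0,0,0,0,0],[0.4,0,0,0,0,0,0],[0.4,0,0,0,0,0,0],[0.4,0,0,0,0,0,0]]]' 60
python3 -m inch '[[[0.4,0,0,-0.5,0,0,0],[0.4,0,0,-1,0,0,0],[0.4,0,0,-1,0,0,0],[0.4,0,0,-1,0,0,0],[0.4,0,0,-1,0,0,0]]]' 
python3 -c "
from h import *
look('yellow',.1,None,300)"
```

```text
clock: 21.68
tool_pos: [0.4285, -0.4043, 0.007]
tool_rot: [0.984, -0.181, -0.0, -0.0]
contact_force: [-0.5, 0.4, -0.0]
width: 0.695
grip_force: 0.0
clock: 22.18
tool_pos: [0.4287, -0.405, 0.0084]
tool_rot: [0.983, -0.181, 0.001, 0.001]
contact_force: [0.0, 2.0, 7.1]
width: 0.403
grip_force: 60.1
clock: 22.6
tool_pos: [0.4285, -0.4049, 0.1083]
tool_rot: [0.983, -0.181, 0.001, 0.001]
contact_force: [-0.2, 0.7, -0.7]
width: 0.404
grip_force: 59.9
tcp [ 0.4285 -0.4049  0.1083] psi -20.87 zax [ 0.002 -0.002 -1.   ] F [-0.2  0.7 -0.7] w 34.3
yellow [274. 150.] EDGE [ 470.4 -420.   154.6   41.   -19.5]
```

```bash

python3 -m inch '[[[0.4,0,-0.93,0,0,0,0],[0.4,0,-0.93,0,0,0,0],[0.4,0,-0.93,0,0,0,0],[0.4,0,-0.93,0,0,0,0]]]' >/dev/null
python3 -m inch '[[[0.4,0,-0.93,0,0,0,0],[0.4,0,-0.93,0,0,0,0],[0.4,0,-0.93,0,0,0,0],[0.4,0,-0.93,0,0,0,0]]]' >/dev/null
python3 -m inch '[[[0.4,0,-0.93,0,0,0,0],[0.4,0,-0.93,0,0,0,0],[0.4,0,-0.93,0,0,0,0],[0.4,0,-0.93,0,0,0,0]]]' >/dev/null
python3 -m inch '[[[0.4,0,-0.93,0,0,0,-0.93],[0.4,0,-0.93,0,0,0,-0.93],[0.4,0,-0.93,0,0,0,-0.93],[0.4,0,-0.93,0,0,0,-0.93],[0.4,0,-0.93,0,0,0,-0.93],[0.4,0,-0.93,0,0,0,-0.93],[0.4,0,-0.93,0,0,0,-0.93],[0.4,0,-0.93,0,0,0,-0.93],[0.4,0,-0.93,0,0,0,-0.93],[0.4,0,-0.93,0,0,0,-0.93],[0.4,0,-0.93,0,0,0,-0.93],[0.4,0,-0.93,0,0,0,-0.93]]]' >/dev/null
python3 -m inch '[[[0.4,0,0,0,0,0,-0.302],[0.4,0,0,0,0,0,-0.302],[0.4,0,0,0,0,0,-0.302],[0.4,0,0,0,0,0,-0.302],[0.4,0,0,0,0,0,-0.302],[0.4,0,0,0,0,0,-0.302]]]'
python3 -c "
from h import *
s,g,c=look('yellow',.106,'w8.png',300)
for b in blobs(g['frame'],'yellow',100): print(b.min(0),b.max(0))
for b in blobs(g['frame'],'red',100): print('red',b.min(0),b.max(0),rect(plane(c,b,.012)))"
```

```text
clock: 25.15
tool_pos: [0.5607, -0.0588, 0.1064]
tool_rot: [0.709, 0.705, -0.0, -0.0]
contact_force: [-0.3, 0.0, -0.6]
width: 0.4
grip_force: 60.0
tcp [ 0.5607 -0.0588  0.1064] psi 89.73 zax [-0. -0. -1.] F [-0.3  0.  -0.6] w 34.0
yellow [ 70. 186.]  [460.2 -20.1  24.9  14.3  -3.8]
yellow [274. 150.] EDGE [560.7 -14.9 146.9  38.8 -89. ]
[ 43 172] [ 96 201]
[227   0] [314 307]
red [375 349] [398 378] [ 661.8 -217.4   37.4   15.7  -51.2]
red [414 335] [433 357] [ 701.2 -195.5   30.1    9.5  -46. ]
```

View pics/w8.png

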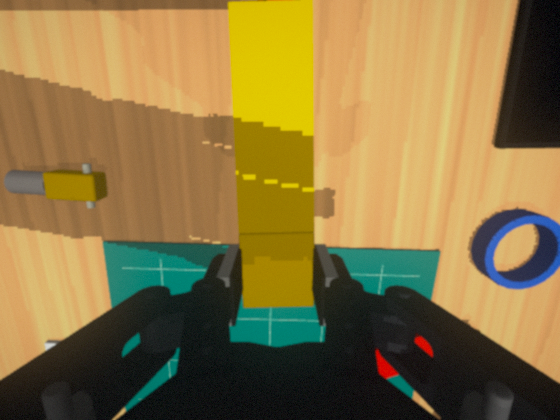

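The wedge is held straight at (274,150), tip forward at the top of the view. Now I shift it over the stack, lower it and feel for contact.

```bash

python3 -m inch '[[[0.4,0,0.058,0.4,0,0,0],[0.4,0,0.058,0.7,0,0,0],[0.4,0,0.058,0.86,0,0,0],[0.4,0,0.058,0.86,0,0,0],[0.4,0,0.058,0.86,0,0,0]]]' 
python3 -m inch '[[[0.4,0.02,0,0.01,0,0,0],[0.4,0.02,0,0.02,0,0,0],[0.4,0.02,0,0.02,0,0,0]]]' 
python3 -m inch '[[[0.4,0,0,0.01,0,0,0],[0.4,0,0,0.02,0,0,0],[0.4,0,0,0.02,0,0,0]]]' 
```

```text
clock: 25.62
tool_pos: [0.5664, -0.0575, 0.0205]
tool_rot: [0.708, 0.706, -0.0, -0.001]
contact_force: [0.3, 0.3, 0.1]
width: 0.408
grip_force: 60.0
clock: 25.87
tool_pos: [0.567, -0.055, 0.0198]
tool_rot: [0.707, 0.707, 0.0, 0.001]
contact_force: [0.4, -0.9, -1.0]
width: 0.4
grip_force: 60.0
clock: 26.12
tool_pos: [0.5668, -0.055, 0.017]
tool_rot: [0.707, 0.707, 0.0, 0.0]
contact_force: [1.0, -0.3, 0.4]
width: 0.403
grip_force: 60.1
```

```bash

python3 -m inch '[[[0.4,0,0,0.01,0,0,0],[0.4,0,0,0.01,0,0,0],[0.4,0,0,0.01,0,0,0]]]' | grep -E "pos|cont"
python3 -m inch '[[[0.4,0,0,0.01,0,0,0],[0.4,0,0,0.01,0,0,0],[0.4,0,0,0.01,0,0,0]]]' | grep -E "pos|cont"
```

```text
tool_pos: [0.5668, -0.0552, 0.016]
contact_force: [0.8, -1.9, 3.5]
tool_pos: [0.5667, -0.0551, 0.015]
contact_force: [-0.4, -1.8, 6.8]
```

```bash

python3 -m inch '[[[0.4,0,0,-0.01,0,0,0],[0.4,0.2,0,-0.01,0,0,0],[0.4,0.4,0,-0.01,0,0,0],[0.4,0.6,0,-0.01,0,0,0],[0.4,0.65,0,-0.01,0,0,0],[0.4,0.65,0,-0.01,0,0,0]]]' | grep -E "pos|cont"
python3 -m inch '[[[0.4,0.03,0,0,0,0,0],[0.4,0.06,0,0,0,0,0],[0.4,0.06,0,0,0,0,0]]]' | grep -E "pos|cont"
python3 -m inch '[[[0.4,0.03,0,0,0,0,0],[0.4,0.06,0,0,0,0,0],[0.4,0.06,0,0,0,0,0]]]' | grep -E "pos|cont"
```

```text
tool_pos: [0.5675, 0.0113, 0.0168]
contact_force: [1.1, 6.4, 11.2]
tool_pos: [0.5677, 0.0158, 0.017]
contact_force: [0.8, -3.1, 14.7]
tool_pos: [0.5678, 0.0216, 0.0171]
contact_force: [0.2, -4.0, 14.6]
```

```bash
cat > chk.py <<'E'
from h import *
from bench import *
s0,d0=pickle.load(open("d0.pkl","rb"))
s=observe();print(s["tool_pos"].round(4),"F",s["contact_force"].round(1),"T",s["ft_torque"].round(2),R.from_quat(s["tool_rot"]).as_matrix()[:,2].round(4))
for n,rois in (("side",[(195,255,75,40)]),("top",[(112,185,22,90)])):
    g=get_image(n);c=cam(g)
    for (x,y,w,h) in rois:
        f=lambda im:np.float32(cv2.cvtColor(im,cv2.COLOR_BGR2GRAY))
    roi={"side":[(200,68,70,45)],"top":[(112,182,20,50),(140,200,30,60)]}[n]
    for x,y,w,h in roi:
        sh,r=cv2.phaseCorrelate(f(d0[n]["frame"])[y:y+h,x:x+w],f(g["frame"])[y:y+h,x:x+w],cv2.createHanningWindow((w,h),cv2.CV_32F));print(n,"shift",np.round(sh,2),round(r,2))
    for col,z in(("red",.012),("yellow",.02)):
        for b in blobs(g["frame"],col,8):
            r=rect(plane(c,b,z))
            if .5<r[0]/1000<.63 and -80<r[1]<200: P=plane(c,b,z);print(n,col,b.min(0),b.max(0),r,"y",P[:,1].min().round(4),P[:,1].max().round(4))
    cv2.imwrite(f"pics/last_{n}.png",g["frame"])
s=observe();g=get_image("wrist");c=cam(g,s)
for col,z in(("red",.012),("yellow",.028)):
    for b in blobs(g["frame"],col,60):print("wrist",col,b.min(0),b.max(0),rect(plane(c,b,z)))
E
python3 chk.py
```

```text
[0.5678 0.0216 0.0171] F [ 0.2 -4.  14.6] T [-0.64 -0.01  0.05] [ 3.4e-03 -7.0e-04 -1.0e+00]
side shift [-0.16  0.48] 0.75
side yellow [288 169] [299 187] [574.4  37.1  82.3  33.1  84.6] y -0.0032 0.0774
top shift [-0.51  0.03] 0.5
top shift [-14.04 -10.17] 0.1
wrist red [242 130] [294 140] [564.5  83.6  25.    4.7  -0. ]
wrist red [304  77] [309 117] [582.7 100.7  17.6   2.2  89.9]
wrist yellow [  0 338] [ 16 373] [425.4 -30.5  23.8   8.3  75.9]
wrist yellow [235   0] [315 307] [567.7  67.  135.1  35.8 -88.8]
```

```bash

python3 -m inch '[[[-0.3,0,0,-0.005,0,0,0],[-0.3,0,0,-0.01,0,0,0],[-0.3,0,0,-0.01,0,0,0],[-0.3,0,0,-0.01,0,0,0],[-0.3,0,0,-0.01,0,0,0]]]' | grep -E "pos|cont|wid"
python3 -m inch '[[[-0.3,-0.2,0,0,0,0,0],[-0.3,-0.4,0,0,0,0,0],[-0.3,-0.55,0,0,0,0,0],[-0.3,-0.55,0,0,0,0,0]]]' | grep -E "pos|cont"
python3 chk.py
```

```text
tool_pos: [0.5664, 0.0221, 0.0165]
contact_force: [0.3, -0.4, 0.7]
width: 0.65
tool_pos: [0.5667, -0.0351, 0.0166]
contact_force: [0.4, 0.8, 0.3]
[ 0.5667 -0.0351  0.0166] F [0.4 0.8 0.3] T [ 0.01 -0.01 -0.04] [-0. -0. -1.]
side shift [-0.02  0.25] 0.6
side yellow [289 178] [300 184] [573.8  23.5  33.9  21.8   1.5] y 0.0121 0.0345
top shift [-0.15 -0.14] 0.55
top shift [  0.81 -10.41] 0.1
wrist yellow [231   0] [321 203] [568.1  39.9  80.8  35.8 -88.7]
```

```bash

python3 -m inch '[[[1,0,0.01,-0.01,0,0,0],[1,0,0.01,-0.01,0,0,0],[1,0,0.01,-0.01,0,0,0],[1,0,0.01,-0.01,0,0,0],[1,0,0.01,-0.01,0,0,0],[1,0,0.01,-0.01,0,0,0],[1,0,0.01,-0.01,0,0,0],[1,0,0.01,-0.01,0,0,0]]]' 20 | grep -E "pos|cont|wid"
python3 -m inch '[[[1,0.1,0,0,0,0,0],[1,0.2,0,0,0,0,0],[1,0.22,0,0,0,0,0],[1,0.22,0,0,0,0,0]]]' | grep -E "pos|cont"
python3 -m inch '[[[1,0.02,0,0,0,0,0],[1,0.05,0,0,0,0,0],[1,0.05,0,0,0,0,0]]]' | grep -E "pos|cont"
python3 -m inch '[[[1,0.02,0,0,0,0,0],[1,0.04,0,0,0,0,0],[1,0.04,0,0,0,0,0]]]' | grep -E "pos|cont"
```

```text
tool_pos: [0.5676, -0.033, 0.0178]
contact_force: [0.1, -0.3, -0.6]
width: -0.001
tool_pos: [0.5675, -0.0098, 0.0178]
contact_force: [0.1, 0.5, 0.6]
tool_pos: [0.5676, -0.0057, 0.0178]
contact_force: [-0.0, 0.2, 0.9]
tool_pos: [0.5676, -0.0018, 0.0178]
contact_force: [-0.1, 0.4, -0.1]
```

```bash

for i in 1 2; do python3 -m inch '[[[1,0.02,0,0,0,0,0],[1,0.04,0,0,0,0,0],[1,0.04,0,0,0,0,0]]]' | grep -E "pos|cont"; done
python3 -c "
from h import *
s,g,c=look('yellow',.028,None,300)"
```

```text
tool_pos: [0.5676, 0.0023, 0.0178]
contact_force: [-0.3, -0.1, 0.5]
tool_pos: [0.5676, 0.0063, 0.0178]
contact_force: [-0.0, 0.0, -0.4]
tcp [0.5676 0.0063 0.0178] psi 90.02 zax [ 0.  0. -1.] F [-0.   0.  -0.4] w 0.1
yellow [288. 132.] EDGE [568.7  68.1 103.1  35.7 -89.9]
```

```bash

for i in 1 2 3; do python3 -m inch '[[[1,0.01,0,0,0,0,0],[1,0.02,0,0,0,0,0],[1,0.02,0,0,0,0,0]]]' | grep -E "pos|cont"; done
```

```text
tool_pos: [0.5677, 0.0078, 0.0178]
contact_force: [0.3, -2.9, -0.4]
tool_pos: [0.5678, 0.0092, 0.0178]
contact_force: [0.2, -9.2, -1.5]
tool_pos: [0.568, 0.0108, 0.0178]
contact_force: [1.0, -12.7, 0.0]
```

```bash

python3 -m inch '[[[1,-0.2,0,0,0,0,0],[1,-0.4,0,0,0,0,0],[1,-0.4,0,0,0,0,0]]]' | grep -E "pos|cont"
python3 chk.py
python3 -m inch '[[[1,0,0,-1,0,0,0],[1,0,0,-1,0,0,0],[1,0,0,-1,0,0,0],[1,0,0,-1,0,0,0.95],[1,0,0,-1,0,0,0.95],[1,0,0,-1,0,0,0.95],[1,0,0,-1,0,0,0.95],[1,0,0,-1,0,0,0.95],[1,0,0,-1,0,0,0.95],[1,0,0,-1,0,0,0.95],[1,0,0,-1,0,0,0.95],[1,0,0,-1,0,0,0.95]]]' | grep -E "pos|cont|rot"
python3 -m inch '[[[1,0,0,0,0,0,0.25],[1,0,0,0,0,0,0.25],[1,0,0,0,0,0,0.25],[1,0,0,0,0,0,0.25]]]' | grep -E "pos|cont|rot"
python3 -c "
from h import *
s,g,c=look('yellow',.028,None,300)
look('red',.012,None,50)"
```

```text
tool_pos: [0.5678, -0.0302, 0.0178]
contact_force: [0.2, -0.1, 0.0]
[ 0.5678 -0.0302  0.0178] F [ 0.2 -0.1  0. ] T [0.02 0.01 0.04] [ 4.e-04  0.e+00 -1.e+00]
side shift [0.07 0.07] 0.66
side red [287 184] [291 187] [557.5  14.4  13.6  12.   76.9] y 0.0064 0.0197
side yellow [284 171] [290 176] [559.7  60.2  30.1   7.6 -70.4] y 0.0473 0.0748
top shift [-0.53  0.05] 0.44
top shift [-1.41 -9.11] 0.12
wrist red [242 168] [292 174] [ 5.635e+02  1.620e+01  2.510e+01  3.000e+00 -1.000e-01]
wrist red [252   0] [285   4] [ 5.65e+02  8.99e+01  1.43e+01  1.50e+00 -1.00e-01]
wrist yellow [232   0] [323 165] [569.1  53.3  64.   36.1 -89.9]
tool_pos: [0.5675, -0.0269, 0.1178]
tool_rot: [0.976, 0.219, -0.0, -0.0]
contact_force: [-0.3, 0.6, -0.2]
tool_pos: [0.5675, -0.027, 0.1178]
tool_rot: [1.0, 0.024, -0.0, -0.0]
contact_force: [0.5, -0.1, -0.2]
tcp [ 0.5675 -0.027   0.1178] psi 2.77 zax [-0.  0. -1.] F [ 0.5 -0.1 -0.2] w -0.3
yellow [139. 195.]  [570.2  85.3 132.3  38.5  90. ]
tcp [ 0.5675 -0.0271  0.1178] psi 3.06 zax [-0.  0. -1.] F [-0.3 -0.8 -0.6] w -0.0
red [120. 204.]  [562.4 106.3  35.9  26.6  39.4]
red [226. 200.]  [5.693e+02 1.600e+01 3.320e+01 6.900e+00 2.000e-01]
red [522. 107.]  [ 654.2 -218.6  118.2   38.    21.5]
```

```bash

python3 -m inch '[[[1,0.03,-0.3,0,0,0,0],[1,0.03,-0.64,0,0,0,0],[1,0.03,-0.64,0,0,0,0],[1,0.03,-0.64,0,0,0,0]]]' | grep -E "pos|cont"
python3 -m inch '[[[1,0.03,-0.3,0,0,0,0],[1,0.03,-0.64,0,0,0,0],[1,0.03,-0.64,0.3,0,0,0],[1,0.03,-0.64,0.44,0,0,0],[1,0.03,-0.64,0.46,0,0,0],[1,0.03,-0.64,0.46,0,0,0]]]' | grep -E "pos|cont"
python3 -m inch '[[[1,0,0,0.02,0,0,0],[1,0,0,0.04,0,0,0],[1,0,0,0.06,0,0,0],[1,0,0,0.06,0,0,0]]]' | grep -E "pos|cont"
```

```text
tool_pos: [0.567, 0.0377, 0.1178]
contact_force: [0.8, -0.3, 0.5]
tool_pos: [0.5666, 0.0996, 0.0713]
contact_force: [-0.7, -0.3, 0.7]
tool_pos: [0.567, 0.0999, 0.0661]
contact_force: [-0.9, -0.5, 0.5]
```

```bash

python3 -m inch '[[[1,0,0,0.005,0,0,0],[1,0,0,0.01,0,0,0],[1,0,0,0.01,0,0,0]]]' | grep -E "pos|cont"
python3 -m inch '[[[1,0,0,0.005,0,0,0],[1,0,0,0.005,0,0,0],[1,0,0,0.005,0,0,0]]]' | grep -E "pos|cont"
```

```text
tool_pos: [0.567, 0.1, 0.0651]
contact_force: [-0.5, -0.7, 4.4]
tool_pos: [0.567, 0.1001, 0.0651]
contact_force: [-1.6, -0.8, 9.3]
```

```bash

python3 -m inch '[[[1,0,0,0.005,0,0,0],[1,0,0,0.005,0,0,0],[1,0,0,0.005,0,0,0],[1,0,0,0.005,0,0,0]]]' | grep -E "pos|cont"
python3 chk.py | head -5
```

```text
tool_pos: [0.567, 0.1001, 0.065]
contact_force: [-3.6, -1.5, 14.5]
[0.567  0.1001 0.065 ] F [-3.6 -1.5 14.5] T [-0.28  0.72  0.05] [ 0.0011  0.     -1.    ]
side shift [-0.04  0.24] 0.83
side red [279 161] [298 187] [567.7  68.7 124.6  36.5  89.2] y 0.0064 0.1312
side yellow [283 164] [298 180] [572.5  65.9  71.5  36.7 -89.1] y 0.0299 0.1019
top shift [-0.74 -0.33] 0.63
```

```bash

python3 -m inch '[[[1,0,0,-0.1,0,0,0],[1,0,0,-0.4,0,0,0],[1,0,0,-0.8,0,0,0],[1,0,0,-0.8,0,0,0],[1,0,0,-0.8,0,0,0]]]' | grep -E "pos|cont"
python3 -m inch '[[[1,0.3,0.9,0,0,0,0],[1,0.3,0.9,0,0,0,0],[1,0.3,0.9,0,0,0,0],[1,0.3,0.9,0,0,0,0],[1,0.3,0.9,0,0,0,0],[1,0.3,0.9,0,0,0,0]]]' | grep -E "pos|cont|clock"
python3 chk.py
```

```text
tool_pos: [0.5676, 0.1003, 0.1461]
contact_force: [-0.6, -0.2, -0.4]
clock: 36.37
tool_pos: [0.6008, 0.0127, 0.1431]
contact_force: [-0.6, 0.2, -0.3]
[0.6008 0.0127 0.1431] F [-0.6  0.2 -0.3] T [-0.    0.02 -0.02] [-1.5e-03  4.0e-04 -1.0e+00]
side shift [-0.02  0.29] 0.94
side red [279 160] [298 187] [568.5  69.9 127.1  39.7  89.7] y 0.0064 0.1333
side yellow [282 162] [297 179] [571.3  72.9  77.1  36.5 -90. ] y 0.0344 0.1115
top shift [-0.57 -0.1 ] 0.96
top shift [ 337.87 -127.23] -0.0
wrist red [161 219] [197 253] [561.6 102.1  35.7  27.2  47. ]
wrist red [267 213] [273 243] [571.5  17.   31.1   5.7   0.6]
wrist red [505  83] [559 218] [ 654.7 -218.4  118.8   38.    21.6]
wrist yellow [119 207] [266 253] [571.4  87.8 133.4  38.5  88.1]
```

```bash
python3 -c "
from bench import *
print(job_done())"
```

```text
the job is handed in; nothing more can be done
None
```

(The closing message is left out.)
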